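Load and register a handle blank on the engraving slide

TASK

Load the dark wooden blank with the tongue into the engraving nest: tongue under the fixed lip, then the rounded end pressed down past the spring catch until the blank sits flush, and let go of it. Then move the nest by its black handle, so that first the brass bush nearer the rounded end stands right under the pointer tip; pause there about a second, then bring the bush nearer the tongue under the tip and leave it there. Do not bump the pointer head, and leave the other things on the table where they are.

Things in the scene. Friction and masses are not known exactly. Their poses are not given: they have to be found in the camera images.
- blank: The dark wood handle blank, 100 long (x) x 34 wide (y) x 14 mm thick, lying flat on the table with its two brass bushes up. Origin: centre of the underside. +x points to the rounded end (a full half-round of 7 mm radius across the width, ending at x = +50); at -x is a flat tongue, 10 mm long (x = -50 to -40), full width, only 6 mm thick, level with the underside. Mass about 80 g.
- heel_top (a point): Point on the blank's top face where its rounded end begins: x = +43, y = 0, z = +14 mm from the blank's origin.
- bush_heel (a point): Centre of the brass bush (8 mm disc, dark hole) nearer the rounded end, on the blank's top face: x = +22, y = +6, z = +14 mm from the blank's origin.
- bush_tongue (a point): Centre of the brass bush nearer the tongue, on the blank's top face: x = -22, y = -6, z = +14 mm from the blank's origin.
- recess (a point): Centre of the recess floor in the aluminium nest, 34 mm above the table; moves with the slides. +x points to the catch and the pointer, -x to lip and handle. The seated blank's origin lies here or up to 1.5 mm to -x, axes alike. Side cheeks 14 mm high at y = +-18.5 to +-26.5 stand at x = -51 to -23 and +22 to +45; between them it is open for fingers. Nest plate: x = -115 to +80, y = +-38.
- lip (a point): Middle of the inner edge of the fixed steel lip, underside: x = -46, z = +9 mm from the recess centre. The lip is 44 mm wide, 4 mm thick (top at z = 13) and overhangs the recess by 5.5 mm from the end wall (inner face x = -51.5). The tongue goes under it with the blank tilted 8 to 18 degrees, tongue down.
- catch_bar (a point): Spring catch: a steel roller 8 mm thick lying across y; this is its axis, at x = +49.5, z = +14 mm from the recess centre; it yields to +x by 5.5 mm. With the tongue under the lip the blank's round end first rests on it about 14 mm too high, and snaps down past it when pressed there with about 10 N. A housing 22 mm high stands behind it, x = +60 to +76.
- handle (a point): Top centre of the black handle of the nest, an upright block 30 (x) x 14 (y) x 34 mm high at x = -98 mm, y = 0 from the recess centre: its top is 68 mm above the table. Grip it across its y faces and carry it level to move both slides (about 4 N, more when fast; they stay where left).
- x_slide (a joint): Position of the lower slide along the fixture's x, 0 to 0.185 m; grows as the nest moves away from the robot, towards the pointer.
- y_slide (a joint): Position of the upper slide along the fixture's y, -0.030 to +0.030 m; grows to the left (+y).
- pointer (a point): Tip of the fixed vertical pointer, a steel rod 6 mm thick ending in a point 72 mm above the table (24 mm above a seated blank's top). It hangs from the pointer head; axes as the fixture.
- head: The pointer head: a column 24 mm square at x = +10, y = -86 mm from the pointer, topped by a grey housing (60 x 36 x 50 mm, up to 190 mm above the table), and a thin arm 10 mm square, underside 150 mm above the table, from the housing along +y to the pointer rod. Fixed to the fixture's base plate (340 x 200 mm, centre 100 mm before the pointer). Origin: centre of the base plate, on the table.
- scale: Bystander: a finished handle scale of lighter wood, 112 x 32 x 12 mm, both ends rounded in plan, no tongue. Origin: centre of the underside, x along it.
- tin: Bystander: a low steel tin, 64 mm across, 42 mm high. Origin: centre of the underside.
- brush: Bystander: a small brush, 170 mm long, lying. Origin under its middle.
Mind the look-alikes: they are no part of the job. Several things look just like the blank: the one meant starts farthest to the robot's left.

How it is judged:
By the outcome, as a careful person would: the job done as asked, in the order asked, and still so for the second after the job is handed in, with the robot touching nothing.
It also fails if it takes over 72 s, if anything falls off the work surface, if the arm or the gripper's body presses on something with over 40 N, if the wrist force passes 120 N, or if a joint passes its speed limit or range.

ROBOT

A 7-joint arm with a two-finger parallel gripper is mounted at the origin on the work surface. World frame = base frame: x ahead of the robot, y to its left, z up, the work surface at z = 0. Lengths are in m, angles in rad, forces in N, time in s.
With the tool pointing down it reaches from about 0.4 to 0.9 m from the base axis. Payload 5.5 kg.
Tool frame: the origin (TCP) lies between the finger pads; the fingertips stand r.finger_overhang ahead of it and the grasp point (between the pads) is the TCP (r.finger_overhang is the distance from the TCP to the fingertips, in m); z points along the fingers, y is the line along which they close (so a half turn about z gives the same grasp; the last joint's range is limited). The gripper opens to 92 mm and grips with 3 to 60 N. Pads are 19 mm wide; open, the fingers measure 130 mm over their backs; the gripper's body (75 mm by 190 mm) begins 47 mm behind the grasp point.
Start: joints at [1.52, 0.501, -0.427, 1.55, 0.221, 1.138, -0.21], TCP at [0.201, -0.618, 0.246] pointing down, gripper open.
Joint ranges: [-2.88, 2.88], [-0.31, 2.03], [-1.54, 1.56], [0.2, 2.42], [-1.41, 4.55], [0.19, 2.02], [-2.57, 2.57]. Speed limits (rad/s): [2.57, 2.57, 3.14, 3.14, 3.14, 3.14, 3.14].

INTERFACE

Orientations are given as a unit quaternion [x, y, z, w].
In Python, from bench import r, cams, workorder, spotter gives the robot as it stands.
- The arm moves only by the tool move_arm, never from a script. Its argument "motion" is one flat list of numbers, 5 for each row, row after row: the shift along the tool's x, y, z normalised to -1 to 1, where 1 is 0.75 m, then the turn about the tool's z normalised to -1 to 1, where 1 is 30 degrees, then the opening, from 0 (shut) to 1 (fully open). In form: [dx, dy, dz, twist, claw, dx, dy, dz, twist, claw, ...]. A call has 1 to 12 rows; each row is the pose to reach, as a shift and turn from the pose commanded when the call began, along the tool's axes at that moment; what a row does not reach only later rows make up. A row lasts 1/10 s, in which the tool goes at most 50 mm and 8.59 degrees, less where a joint would pass 70% of its speed; a pose out of reach is approached as far as the arm can. A call with a number of a shift or a turn outside -1 to 1 is refused whole. A call with a gripper value outside its range is refused whole. The fingers move at their own pace and stop on an object; the grip force is fixed at half the most. Time passes only in rows, so rows that repeat a pose let the fingers close. It gives the time, the measured TCP pose, the force, the opening and the grip force at its end, in the units of the state.
- r.get_state(): the state, without advancing time (a new reading comes with each control period).
- cams.grab_frame(name): name is "side" or "top" or "wrist"; returns a dict with "image" (384x512x3 uint8, red, green, blue), "K" (3x3 intrinsics, pixels), "eye" and "attitude" of the camera in the world. Camera axes: x right, y down, z forward; pixel columns grow to the right and rows downward; lengths in m; the calibration is good to about 2 mm. A picture is of the moment at which its call begins. There is no depth.
- workorder.hand_in(): hands the job in; it is judged then, once.
Trained networks look in a picture, given as the dict that the camera call returned (one of the last four; its "shot" number tells which), for a name from the list of things; names that differ only in an ending like _2 or _b are one class to them, and where a whole thing is asked for, a point or a joint stands for the part that bears it (a point fixed in the world has none). Each returns a list of dicts, best first, with "conf" (0 to 1); they miss things now and then, are a little off and sometimes report something else, mostly with a low value. They report only what shows in the picture. A call takes as long as a camera call. They do not tell look-alikes from the thing itself.
- spotter.trace(picture, target): "pixels" (384x512 bool, what is visible of it).
- spotter.tip_of(picture, target): "xyz" ([x, y, z] in m, in the coordinates of the camera as it stood for that picture, good to about 4 mm: a listed point, or the origin of a listed thing).
The state is a dict: "clock": time; "q": joint angles; "qd": joint speeds; "tau": joint torques, N m; "ee_pos": TCP position; "eef_rot": TCP orientation; "wrist_force": force on the tool from outside, world axes, zero at the start; "moment": the same for the moment, N m; "gripper_width": finger opening in m; "finger_force": force on a finger pad.
Only numpy, scipy, OpenCV 4.12 (cv2) and the standard library are available. Lean on these libraries where they do the work, as an engineer would, in place of code of your own. Each camera call takes 0.05 s, during which the arm holds its last target. There are 200 camera calls.

## Working session

There is one attempt and no reset: what is moved stays moved. The work goes in short steps, Python scripts to look and compute and a tool call to move; the robot and the scene stay as the last step left them, time stands still between calls to the robot, and variables do not carry over. Pictures are saved under pics/ and viewed, at most 15 in all, crops included, and the job is handed in when it is done.

Besides the shell and the picture viewer there is one more tool, called after "Emit:" as name(argument=value, ...) on one line, values as JSON. move_arm: Moves the arm, as the interface text tells. Scaled input: -1 to 1 covers 0.75 m each way for a shift and 30 degrees each way for a turn. Its arguments: {"type":"object","properties":{"motion":{"type":"array"}},"required":["motion"]}

```bash
ls; mkdir -p pics
cat > h.py <<'E'
import numpy as np, cv2
from scipy.spatial.transform import Rotation as R
from bench import r, cams, workorder, spotter
def Rm(a):
    a=np.array(a,float)
    return a if a.shape==(3,3) else R.from_quat(a).as_matrix()
def grab(n): return cams.grab_frame(n)
def w(p,xyz): return Rm(p['attitude'])@np.array(xyz)+np.array(p['eye'])
def pix(p,X):
    c=Rm(p['attitude']).T@(np.array(X)-np.array(p['eye'])); u=np.array(p['K'])@c; return u[:2]/u[2]
def ray(p,uv,z):
    d=Rm(p['attitude'])@np.linalg.inv(np.array(p['K']))@np.array([uv[0],uv[1],1.]); e=np.array(p['eye'])
    return e+d*(z-e[2])/d[2]
def save(p,n): cv2.imwrite('pics/'+n,p['image'][:,:,::-1])
E
python3 - <<'E'
from h import *
np.set_printoptions(precision=4,suppress=True)
print(r.finger_overhang, r.get_state())
a=grab('top');b=grab('side')
for p,n in((a,'top'),(b,'side')):
    print(n,p['eye'],p['attitude'],p['K'])
    for t in ['blank','bush_heel','bush_tongue','heel_top','recess','lip','catch_bar','handle','pointer','head','scale']:
        for d in spotter.tip_of(p,t): print(t,round(d['conf'],2),w(p,d['xyz']))
cv2.imwrite('pics/1.png',np.hstack([cv2.resize(x['image'],(400,300)) for x in (a,b)])[:,:,::-1])
save(a,'top.png')
E
```

```text
pics
0.019 {'clock': 0.0, 'q': array([ 1.5202,  0.5019, -0.4268,  1.5515,  0.2208,  1.1383, -0.2103]), 'qd': array([-0.0014,  0.0003, -0.0001,  0.0003,  0.0004, -0.0007, -0.0005]), 'tau': array([ -0.0003, -56.6583,  -5.8164, -27.9109,  -0.0687,   0.0309,
         0.0002]), 'ee_pos': array([ 0.2004, -0.6176,  0.2447]), 'eef_rot': array([ 0.9877,  0.1563, -0.0001, -0.001 ]), 'wrist_force': array([-0.8791, -0.3662, -0.3418]), 'moment': array([ 0.002, -0.012,  0.019]), 'finger_force': 0.0, 'gripper_width': 0.09198467499175128}
top [ 0.4594 -0.1202  1.5193] [-0.7023  0.7106 -0.0293  0.0313] [[439.0731   0.     256.9059]
 [  0.     439.0731 187.3138]
 [  0.       0.       1.    ]]
blank 0.79 [ 0.4489 -0.2593  0.0015]
blank 0.72 [ 0.4339 -0.4177  0.0004]
blank 0.7 [ 0.5027 -0.5851 -0.0005]
bush_heel 0.77 [ 0.476  -0.2724  0.0167]
bush_heel 0.65 [ 0.4322 -0.3892  0.011 ]
bush_heel 0.61 [ 0.5056 -0.5549  0.014 ]
bush_tongue 0.65 [ 0.4937 -0.6028  0.0176]
bush_tongue 0.61 [ 0.4301 -0.4304  0.0113]
bush_tongue 0.52 [ 0.4319 -0.2588  0.0152]
heel_top 0.88 [ 0.4414 -0.3721  0.0172]
heel_top 0.71 
[... 578 characters left out ...]
0.0022]
blank 0.42 [ 0.4345 -0.4121  0.0028]
blank 0.31 [ 0.4865 -0.0013  0.0661]
bush_heel 0.7 [ 0.4723 -0.2727  0.0142]
bush_heel 0.52 [ 0.4299 -0.3881  0.0114]
bush_tongue 0.71 [ 0.4251 -0.2553  0.013 ]
bush_tongue 0.6 [ 0.4958 -0.6064  0.0112]
bush_tongue 0.48 [ 0.4324 -0.4359  0.0113]
heel_top 0.71 [ 0.4835 -0.2856  0.0139]
heel_top 0.64 [ 0.4419 -0.3719  0.0142]
heel_top 0.44 [ 0.5226 -0.5402  0.0167]
heel_top 0.31 [0.7048 0.3215 0.0002]
recess 0.69 [0.5771 0.0049 0.0322]
lip 0.59 [0.5291 0.0065 0.0417]
catch_bar 0.46 [0.6305 0.0062 0.0472]
handle 0.59 [ 0.4827 -0.0014  0.0654]
pointer 0.88 [0.7216 0.0031 0.0673]
scale 0.68 [ 0.7012 -0.3389 -0.0011]
scale 0.63 [ 0.5288  0.2478 -0.0052]
```

View pics/top.png

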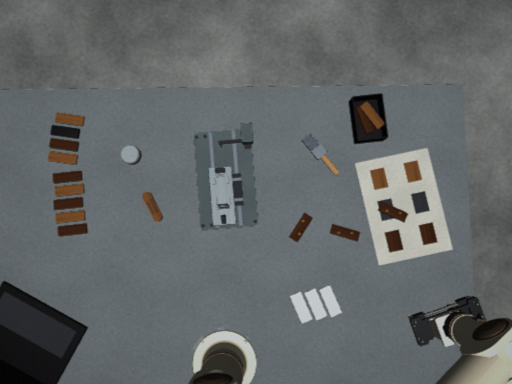

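The leftmost bush-bearing blank is at pixel (301,227), about (0.45, -0.26). The two other blanks, at (345,233) and (398,211), are look-alikes. The nest is at (222,190), and its axes roughly match the world axes.

```bash
cat >> h.py <<'E'
def yaw():
    x=Rm(r.get_state()['eef_rot'])[:,0]; return np.degrees(np.arctan2(x[1],x[0]))
def go(X,yw=None):
    s=r.get_state(); M=Rm(s['eef_rot']); d=M.T@(np.array(X)-s['ee_pos'])/0.75
    t=0 if yw is None else -(yw-yaw())/30
    print('move',np.round(d,4),'twist',np.round(t,4))
def st():
    s=r.get_state(); print('t',round(s['clock'],2),np.round(s['ee_pos'],4),'yaw',round(yaw(),2),'F',np.round(s['wrist_force'],1),'w',round(s['gripper_width'],4),'ff',round(float(s['finger_force']),1))
E
python3 - <<'E'
from h import *
np.set_printoptions(precision=4,suppress=True)
p=grab('wrist'); s=r.get_state(); M=Rm(s['eef_rot'])
print('cam in tool',M.T@(p['eye']-s['ee_pos']), (M.T@Rm(p['attitude'])), p['K'])
a=grab('top')
h=lambda n:[ (round(d['conf'],2),w(a,d['xyz'])) for d in spotter.tip_of(a,n)]
print(yaw()); go([0.44,-0.255,0.245],-34)
E
```

```text
cam in tool [ 0.0807  0.0013 -0.1387] [[ 0.0003 -0.955  -0.2967]
 [ 1.      0.0002  0.0004]
 [-0.0003 -0.2967  0.955 ]] [[271.9186   0.     253.4192]
 [  0.     271.9186 188.5821]
 [  0.       0.       1.    ]]
17.97911577747178
move [ 0.453  -0.3622  0.001 ] twist 1.7326
```

Emit:
move_arm(motion=[0.45,-0.362,0.06,1,1,0.45,-0.362,0.06,1,1,0.45,-0.362,0.06,1,1,0.45,-0.362,0.06,1,1,0.45,-0.362,0.06,1,1,0.45,-0.362,0.06,1,1,0.45,-0.362,0.06,1,1,0.45,-0.362,0.06,1,1,0.45,-0.362,0.06,1,1,0.45,-0.362,0.06,1,1,0.45,-0.362,0.06,1,1])

```text
clock: 2.4
ee_pos: [0.4384, -0.255, 0.2008]
eef_rot: [0.995, -0.103, 0.0, 0.0]
wrist_force: [-0.5, -0.7, 0.2]
gripper_width: 0.0916
finger_force: 0.0
```

Emit:
move_arm(motion=[0,0,0,0.733,1,0,0,0,0.733,1,0,0,0,0.733,1,0,0,0,0.733,1])

```text
clock: 2.8
ee_pos: [0.437, -0.2576, 0.2009]
eef_rot: [0.956, -0.294, 0.0, 0.0]
wrist_force: [0.2, -0.2, -0.4]
gripper_width: 0.0917
finger_force: 0.0
```

Run:
```python
from h import *
np.set_printoptions(precision=4,suppress=True)
st(); p=grab('wrist'); save(p,'w1.png')
for t in ['blank','bush_heel','bush_tongue','heel_top']:
    for d in spotter.tip_of(p,t): X=w(p,d['xyz']);print(t,round(d['conf'],2),X,pix(p,X))
m=spotter.trace(p,'blank')
for d in m:
    c,_=cv2.findContours(d['pixels'].astype(np.uint8),0,1); c=max(c,key=cv2.contourArea); q=cv2.boxPoints(cv2.minAreaRect(c)); print(d['conf'],q, [ray(p,x,0.007)[:2] for x in q])
```

```text
t 2.8 [ 0.437  -0.2576  0.2009] yaw -34.22 F [ 0.2 -0.2 -0.4] w 0.0917 ff 0.0
blank 0.92 [ 0.4518 -0.2621  0.0017] [248.9732 159.8421]
blank 0.81 [ 0.4329 -0.4156  0.0034] [365.4306 100.8582]
bush_heel 0.88 [ 0.4688 -0.2704  0.012 ] [246.5194 146.1026]
bush_heel 0.84 [ 0.4317 -0.3911  0.0138] [350.57   114.1632]
bush_tongue 0.74 [ 0.4346 -0.4398  0.0112] [386.6002  86.8883]
bush_tongue 0.58 [ 0.4305 -0.2556  0.0149] [254.228  178.8765]
heel_top 0.83 [ 0.4859 -0.2903  0.0112] [252.1461 124.5064]
heel_top 0.78 [ 0.4436 -0.3718  0.0142] [330.9743 115.0906]
0.84 [[320.3121 101.1001]
 [407.1408  73.3149]
 [416.6386 102.9956]
 [329.8099 130.7808]] [array([ 0.463 , -0.3708]), array([ 0.4337, -0.4672]), array([ 0.3979, -0.4628]), array([ 0.4271, -0.3632])]
0.69 [[237. 119.]
 [265. 119.]
 [265. 197.]
 [237. 197.]] [array([ 0.5011, -0.2788]), array([ 0.4824, -0.3063]), array([ 0.4008, -0.2523]), array([ 0.4212, -0.2224])]
```

View pics/w1.png

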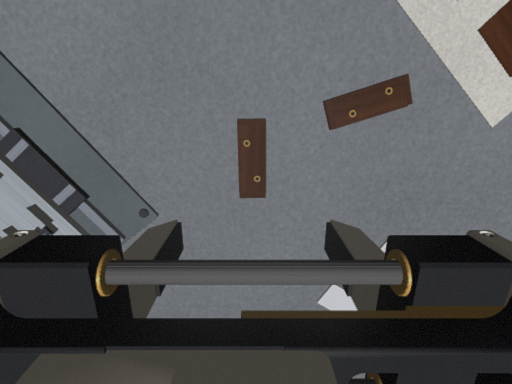

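The blank stands almost vertical in the wrist view, at columns 237–265 and rows 119–197. Its bushes are at (247,143) and (257,179), and the fingers straddle its line. Next I'll refine its pose from the bushes.

```bash
cat >> h.py <<'E'
def bushes(p,box):
    r0,r1,c0,c1=box; im=p['image'][r0:r1,c0:c1].astype(float); sat=im[...,1]*1.0-0.55*im[...,0]; 
    m=((im[...,0]>110)&(im[...,1]>75)).astype(np.uint8); n,l,s,c=cv2.connectedComponentsWithStats(m)
    return [(s[i,4],c[i]+[c0,r0]) for i in range(1,n) if s[i,4]>5]
E
python3 - <<'E'
from h import *
np.set_printoptions(precision=4,suppress=True)
p=grab('wrist'); st()
b=bushes(p,(121,195,240,263)); print(b)
(h,t)=sorted([x[1] for x in sorted(b,key=lambda x:-x[0])[:2]],key=lambda c:c[1])
H,T=ray(p,h,.014),ray(p,t,.014); v=H-T; print(H,T,np.linalg.norm(v))
yw=np.degrees(np.arctan2(v[1],v[0])-np.arctan2(12,44)); print('blank',(H+T)/2,yw)
c=(H+T)/2
go([c[0],c[1],.06],yw); go([c[0],c[1],.0215],yw)
E
```

```text
t 3.15 [ 0.4377 -0.2561  0.2007] yaw -33.98 F [-0.4 -0.  -0.2] w 0.0922 ff 0.0
[(np.int32(28), array([248.1429, 142.5   ])), (np.int32(26), array([258.1538, 178.4615]))]
[ 0.4723 -0.2729  0.014 ] [ 0.4288 -0.2582  0.014 ] 0.04595395816042026
blank [ 0.4506 -0.2655  0.014 ] -33.897328284815295
move [0.0212 0.0009 0.1876] twist -0.0029
move [0.0212 0.0009 0.239 ] twist -0.0029
```

Emit:
move_arm(motion=[0.021,0.001,0.06,0,1,0.021,0.001,0.12,0,1,0.021,0.001,0.18,0,1,0.021,0.001,0.22,0,1,0.021,0.001,0.2385,0,1,0.021,0.001,0.2385,0,1,0.021,0.001,0.2385,0,0,0.021,0.001,0.2385,0,0,0.021,0.001,0.2385,0,0,0.021,0.001,0.2385,0,0,0.021,0.001,0.2385,0,0,0.021,0.001,0.2385,0,0])

```text
clock: 4.35
ee_pos: [0.4506, -0.2653, 0.022]
eef_rot: [0.956, -0.292, 0.0, 0.0]
wrist_force: [0.1, -0.3, -0.2]
gripper_width: 0.0486
finger_force: 0.0
```

Run:
```python
from h import *
st()
```

```text
t 4.35 [ 0.4506 -0.2653  0.022 ] yaw -34.01 F [ 0.1 -0.3 -0.2] w 0.0486 ff 0.0
```

Let the fingers finish closing, then lift.

Emit:
move_arm(motion=[0,0,0,0,0,0,0,0,0,0,0,0,0,0,0,0,0,0,0,0,0,0,0,0,0,0,0,0,0,0,0,0,-0.06,0,0,0,0,-0.12,0,0,0,0,-0.18,0,0,0,0,-0.2,0,0,0,0,-0.2,0,0])

```text
clock: 5.45
ee_pos: [0.4523, -0.2663, 0.1747]
eef_rot: [0.956, -0.293, 0.003, 0.001]
wrist_force: [1.0, -1.1, 0.4]
gripper_width: 0.034
finger_force: 30.0
```

Run:
```python
from h import *
st(); go([.5,-0.0,.22],0);  go([.585,-0.0,.22],0)
```

```text
t 5.45 [ 0.4523 -0.2663  0.1747] yaw -34.02 F [ 1.  -1.1  0.4] w 0.034 ff 30.0
move [-0.1456 -0.3299 -0.0614] twist -1.134
move [-0.0516 -0.3933 -0.0608] twist -1.134
```

Emit:
move_arm(motion=[-0.146,-0.33,-0.035,-1,0,-0.146,-0.33,-0.035,-1,0,-0.146,-0.33,-0.035,-1,0,-0.146,-0.33,-0.035,-1,0,-0.146,-0.33,-0.035,-1,0,-0.146,-0.33,-0.035,-1,0,-0.146,-0.33,-0.035,-1,0,-0.146,-0.33,-0.035,-1,0,-0.146,-0.33,-0.035,-1,0])

```text
clock: 6.35
ee_pos: [0.4972, -0.0005, 0.1968]
eef_rot: [0.999, -0.036, -0.001, 0.0]
wrist_force: [-0.3, 0.4, -1.9]
gripper_width: 0.034
finger_force: 30.0
```

Emit:
move_arm(motion=[0,0,0,-0.134,0,0,0,0,-0.134,0,0,0,0,-0.134,0])

```text
clock: 6.65
ee_pos: [0.4979, -0.0002, 0.1977]
eef_rot: [1.0, -0.002, -0.0, 0.0]
wrist_force: [-0.4, 0.0, -1.0]
gripper_width: 0.0335
finger_force: 30.0
```

Run:
```python
from h import *
np.set_printoptions(precision=4,suppress=True)
st(); p=grab('wrist'); st(); save(p,'w2.png')
for t in ['recess','lip','catch_bar','handle','pointer','heel_top','bush_heel','bush_tongue']:
    for d in spotter.tip_of(p,t): X=w(p,d['xyz']);print(t,round(d['conf'],2),X,pix(p,X))
```

```text
t 6.65 [ 0.4979 -0.0002  0.1977] yaw -0.22 F [-0.4  0.  -1. ] w 0.0335 ff 30.0
t 6.7 [0.498  0.0001 0.1978] yaw -0.18 F [ 0.1 -0.4 -1.3] w 0.0338 ff 30.0
recess 0.96 [0.5808 0.0037 0.0319] [248.2657 102.1904]
lip 0.94 [0.5297 0.0022 0.0458] [249.8817 151.9974]
catch_bar 0.81 [0.6313 0.0067 0.0474] [244.3343  46.7751]
heel_top 0.8 [ 0.542  -0.0034  0.1843] [256.5527 171.3479]
heel_top 0.39 [ 0.4995 -0.0047  0.1746] [258.4575 231.0265]
bush_heel 0.89 [0.5178 0.0037 0.1863] [244.6639 211.9856]
bush_tongue 0.55 [ 0.478  -0.0042  0.1891] [258.0415 272.5804]
```

View pics/w2.png

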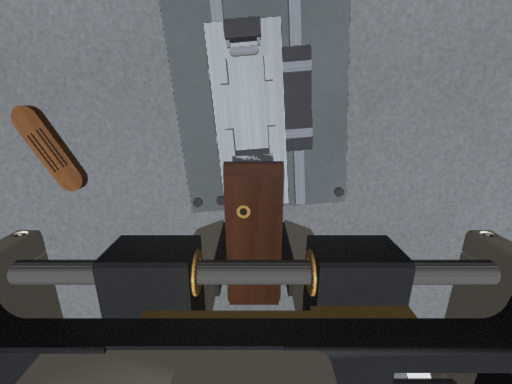

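Run:
```python
from h import *
np.set_printoptions(precision=4,suppress=True)
im=cv2.imread('pics/w2.png')[0:200,170:340]
cv2.imwrite('pics/c2.png',cv2.resize(im,None,fx=3,fy=3,interpolation=cv2.INTER_CUBIC))
p=grab('wrist'); g=p['image'].astype(float).mean(2)
L=[];Rr=[]
for row in range(28,150,4):
    x=g[row]; d=np.diff(x)
    c=200+np.argmax(d[200:232]); 
    # subpixel
    k=np.arange(c-2,c+3); wgt=np.clip(d[k],0,None); L.append(((k*wgt).sum()/wgt.sum()+.5,row))
    c=268+np.argmin(d[268:298]); k=np.arange(c-2,c+3); wgt=np.clip(-d[k],0,None); Rr.append(((k*wgt).sum()/wgt.sum()+.5,row))
for E_ in (L,Rr):
    P=np.array([ray(p,c,.034) for c in E_])[:,:2]
    for it in range(4):
        f=np.polyfit(P[:,0],P[:,1],1); e=abs(P[:,1]-np.polyval(f,P[:,0])); P=P[e<=max(.001,2*np.median(e))]
    print('slope deg',np.degrees(np.arctan(f[0])),'y@.58',np.polyval(f,.58),len(P),P[:,0].min(),P[:,0].max(),e.max())
st()
```

```text
slope deg 4.09560163552893 y@.58 0.04155072650705301 27 0.5325642143849068 0.6474103720143344 0.0005888015010767772
slope deg 4.350646993671173 y@.58 -0.034103970450309634 31 0.5325850452047151 0.6509476504713623 0.0004428453401717075
t 7.15 [0.4982 0.0013 0.1981] yaw 0.01 F [-0.4 -0.2 -0.9] w 0.0336 ff 30.0
```

View pics/c2.png

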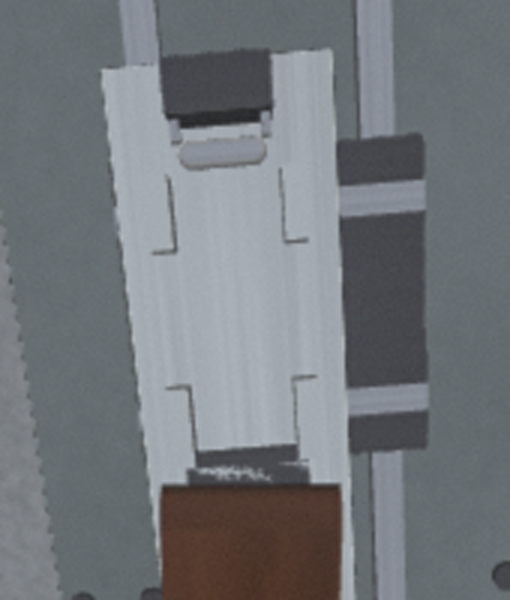

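Run:
```python
from h import *
np.set_printoptions(precision=4,suppress=True)
p=grab('wrist')
yw=np.radians(4.2); ex=np.array([np.cos(yw),np.sin(yw)])
for n,cr,z,x in (('roller',(222,152),.051,.0495),('lip edge',(247,448),.047,-.046),('housing back',(217,51),.056,.076),('housing front',(217,113),.056,.060),('plate end',(218,60),.034,.080),('cheek+ start L',(164,252),.048,.022),('cheek+ R',(296,241),.048,.022),('cheek- L',(178,387),.048,-.023),('cheek- R',(304,377),.048,-.023)):
    X=ray(p,(170+(cr[0]+.5)/3-.5,(cr[1]+.5)/3-.5),z)
    print(n,X, 'recess',X[:2]-x*ex)
for n,c in (('roller',None),):
    pass
st()
a=grab('top'); b=grab('side')
for q in (a,b):
  for t in ('pointer','head','recess','handle'):
    for d in spotter.tip_of(q,t)[:1]: print(t,round(d['conf'],2),w(q,d['xyz']))
save(b,'s1.png')
```

```text
roller [0.6281 0.0093 0.051 ] recess [0.5787 0.0056]
lip edge [0.5335 0.0015 0.047 ] recess [0.5794 0.0048]
housing back [0.6548 0.0103 0.056 ] recess [0.579  0.0048]
housing front [0.6381 0.0105 0.056 ] recess [0.5783 0.0061]
plate end [0.6581 0.0108 0.034 ] recess [0.5783 0.005 ]
cheek+ start L [0.5987 0.0289 0.048 ] recess [0.5767 0.0273]
cheek+ R [ 0.6021 -0.0148  0.048 ] recess [ 0.5801 -0.0164]
cheek- L [0.5549 0.0254 0.048 ] recess [0.5778 0.0271]
cheek- R [ 0.5583 -0.0183  0.048 ] recess [ 0.5812 -0.0166]
t 7.2 [0.4982 0.0012 0.1981] yaw 0.01 F [ 0.4 -0.1  0. ] w 0.0336 ff 30.0
pointer 0.54 [ 0.7211 -0.0031  0.0667]
recess 0.95 [ 0.5743 -0.001   0.0312]
handle 0.75 [0.4834 0.0014 0.0663]
pointer 0.65 [0.7197 0.0003 0.0691]
recess 0.4 [0.482  0.0021 0.066 ]
handle 0.96 [ 0.483  -0.      0.0642]
```

```bash
cat > m.py <<'E'
from h import *
np.set_printoptions(precision=4,suppress=True)
p=grab('wrist'); s=r.get_state(); st()
g=p['image'].astype(float).mean(2); zt=s['ee_pos'][2]-.008
b=sorted(bushes(p,(195,230,230,262)),key=lambda x:-x[0]); print(b[:2])
H=ray(p,b[0][1],zt); print('bush_heel in world',H,'blank centre',H[:2]-[.022,.006])
rd=p['image'].astype(float); red=rd[...,0]-rd[...,2]
mids=[]
for row in range(175,228,6):
    c=np.where(red[row,205:305]>20)[0]+205; a,bq=c.min(),c.max()
    A,B=ray(p,(a-.5,row),zt),ray(p,(bq+.5,row),zt); mids.append([A[0],(A[1]+B[1])/2,A[1]-B[1]])
print(np.array(mids)[::3]);
E
python3 m.py
```

```text
t 7.75 [0.4982 0.0012 0.1981] yaw 0.01 F [ 0.1 -0.2 -0.4] w 0.0336 ff 30.0
[(np.int32(110), array([242.9   , 211.2364]))]
bush_heel in world [0.5199 0.0061 0.1901] blank centre [0.4979 0.0001]
[[ 0.5416  0.0002  0.0339]
 [ 0.531   0.0002  0.0335]
 [ 0.5201 -0.0001  0.0336]]
```

Emit:
move_arm(motion=[0.04,-0.002,0,-0.14,0,0.08,-0.004,0.03,-0.14,0,0.116,-0.0055,0.07,-0.14,0,0.116,-0.0055,0.11,-0.14,0,0.116,-0.0055,0.135,-0.14,0,0.116,-0.0055,0.135,-0.14,0,0.116,-0.0055,0.135,-0.14,0])

```text
clock: 8.45
ee_pos: [0.5852, 0.0055, 0.097]
eef_rot: [0.999, 0.037, -0.0, -0.0]
wrist_force: [-0.3, -0.6, -0.7]
gripper_width: 0.0339
finger_force: 30.0
```

Run:
```python
from h import *
p=grab('wrist'); save(p,'w3.png'); st()
im=p['image'][60:260,130:380,::-1]; cv2.imwrite('pics/c3.png',cv2.resize(im,None,fx=3,fy=3,interpolation=cv2.INTER_CUBIC))
```

```text
t 8.5 [0.5859 0.0055 0.0979] yaw 4.22 F [ 0.2 -0.4 -0.8] w 0.0336 ff 30.0
```

View pics/c3.png

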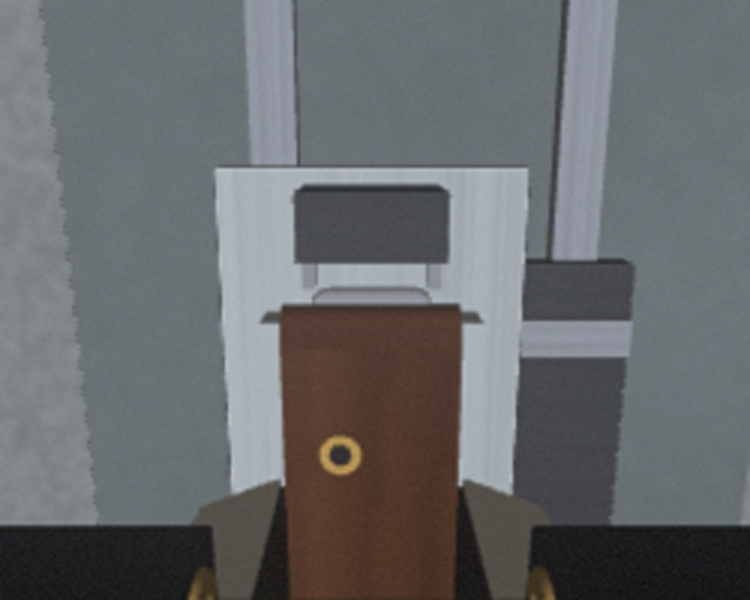

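In the crop, the blank (columns 282–461) is centred on the housing (294–449) and the cheeks (262–483), so it is aligned in y and yaw. I'll lower it onto the roller now.

Emit:
move_arm(motion=[0,0,0.015,0,0,0,0,0.025,0,0,0,0,0.03,0,0,0,0,0.032,0,0,0,0,0.034,0,0,0,0,0.036,0,0,0,0,0.036,0,0])

```text
clock: 9.2
ee_pos: [0.5864, 0.0053, 0.0709]
eef_rot: [0.999, 0.037, 0.001, 0.0]
wrist_force: [0.1, -0.3, 4.4]
gripper_width: 0.0334
finger_force: 30.0
```

Run:
```python
from h import *
st(); p=grab('wrist'); b=bushes(p,(195,230,230,262)); print(sorted(b,key=lambda x:-x[0])[:1]); q=grab('side'); print(pix(q,[.58,.005,.05])); save(q,'s2.png')
```

```text
t 9.2 [0.5864 0.0053 0.0709] yaw 4.21 F [ 0.1 -0.3  4.4] w 0.0334 ff 30.0
[(np.int32(116), array([242.88793103, 212.79310345]))]
[254.16027077 221.40998956]
```

Emit:
move_arm(motion=[0,0,0.002,0,0,0,0,0.004,0,0,0,0,0.006,0,0,0,0,0.008,0,0,0,0,0.008,0,0])

```text
clock: 9.8
ee_pos: [0.5857, 0.0052, 0.0649]
eef_rot: [0.999, 0.037, 0.001, 0.0]
wrist_force: [-2.1, -1.8, 9.7]
gripper_width: 0.0339
finger_force: 30.0
```

Run:
```python
from h import *
st(); q=grab('side'); 
im=q['image'][160:260,190:310,::-1]; cv2.imwrite('pics/c4.png',cv2.resize(im,None,fx=5,fy=5,interpolation=cv2.INTER_CUBIC))
```

```text
t 9.8 [0.5857 0.0052 0.0649] yaw 4.21 F [-2.1 -1.8  9.7] w 0.0339 ff 30.0
```

View pics/c4.png

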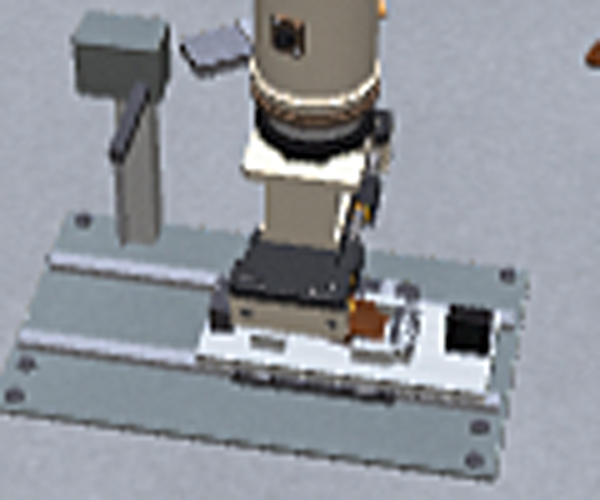

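Emit:
move_arm(motion=[-0.002,0,0,0,0,-0.004,0,0,0,0,-0.006,0,0,0,0,-0.008,0,0,0,0,-0.0095,0,0,0,0,-0.0095,0,0,0,0])

```text
clock: 10.45
ee_pos: [0.5781, 0.0049, 0.0638]
eef_rot: [0.999, 0.037, 0.0, -0.0]
wrist_force: [1.0, 0.5, 2.0]
gripper_width: 0.0337
finger_force: 30.0
```

Run:
```python
from h import *
st()
p=grab('wrist'); b=bushes(p,(185,235,225,265)); print(sorted(b,key=lambda x:-x[0])[:1]); 
im=p['image'][60:260,130:380,::-1]; cv2.imwrite('pics/c5.png',cv2.resize(im,None,fx=3,fy=3,interpolation=cv2.INTER_CUBIC))
```

```text
t 10.45 [0.5781 0.0049 0.0638] yaw 4.22 F [1.  0.5 2. ] w 0.0337 ff 30.0
[(np.int32(113), array([242.86725664, 215.97345133]))]
```

View pics/c5.png

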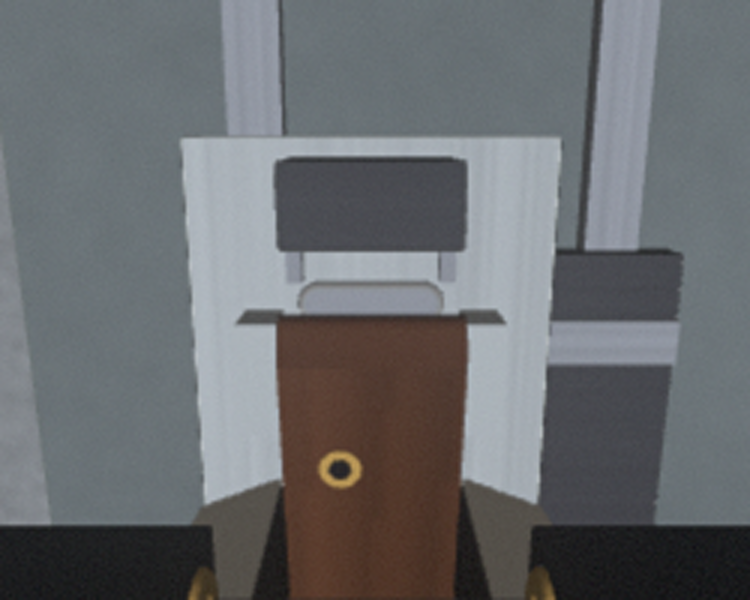

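Emit:
move_arm(motion=[-0.0007,0,0,0,0,-0.0013,0,0,0,0,-0.0013,0,0,0,0,-0.0013,0,0,0,0.3,-0.0013,0,0,0,1,-0.0013,0,0,0,1,-0.0013,0,0,0,1,-0.0013,0,0,0,1,-0.0013,0,-0.06,0,1,-0.0013,0,-0.12,0,1,-0.0013,0,-0.16,0,1,-0.0013,0,-0.16,0,1])

```text
clock: 11.7
ee_pos: [0.5802, 0.0053, 0.1887]
eef_rot: [0.999, 0.037, 0.004, 0.0]
wrist_force: [0.9, -1.2, 0.4]
gripper_width: 0.0905
finger_force: 0.0
```

Run:
```python
from h import *
st(); q=grab('wrist'); save(q,'w6.png'); 
for t in ('heel_top','bush_heel','bush_tongue','lip','catch_bar','recess'):
    for d in spotter.tip_of(q,t)[:1]: print(t,round(d['conf'],2),w(q,d['xyz']))
go([.5788+.043*.9973-.0,.0053+.003,.12],4.2)
```

```text
t 11.7 [0.5802 0.0053 0.1887] yaw 4.21 F [ 0.9 -1.2  0.4] w 0.0905 ff 0.0
heel_top 0.9 [0.61838164 0.00452326 0.05663764]
bush_heel 0.78 [0.59545795 0.01125162 0.0565779 ]
bush_tongue 0.62 [ 0.55664571 -0.00145332  0.05015881]
catch_bar 0.57 [0.62951338 0.00723991 0.04873737]
move [ 0.0612 -0.0004  0.0829] twist 0.0005
```

View pics/w6.png

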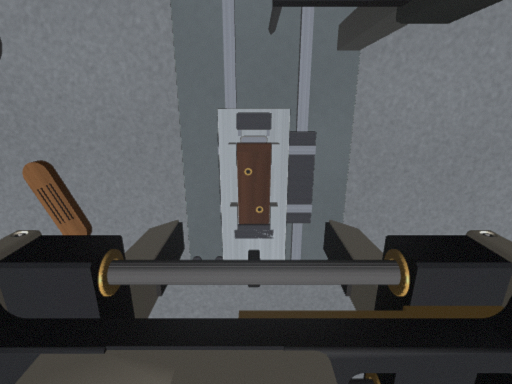

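The blank lies straight in the nest, at pixels (238–271, 143–225). Its tongue is hidden under the lip at row 228, and the heel rests on the roller at row 138. I'll close the fingers and come down over x ≈ +34 mm, short of the roller.

Emit:
move_arm(motion=[0.0435,0,0.04,0,0,0.0435,0,0.08,0,0,0.0435,0,0.1,0,0,0.0435,0,0.1,0,0,0.0435,0,0.1,0,0,0.0435,0,0.1,0,0,0.0435,0,0.1,0,0,0.0435,0,0.1,0,0,0.0435,0,0.1,0,0,0.0435,0,0.1,0,0,0.0435,0,0.1,0,0,0.0435,0,0.1,0,0])

```text
clock: 13.25
ee_pos: [0.6096, 0.0071, 0.1089]
eef_rot: [0.999, 0.037, 0.0, -0.0]
wrist_force: [-0.2, -0.8, -0.1]
gripper_width: 0.0018
finger_force: 0.0
```

Run:
```python
from h import *
st(); go([.6125,.0073,.085]);go([.6125,.0073,.067])
```

```text
t 13.25 [0.6096 0.0071 0.1089] yaw 4.21 F [-0.2 -0.8 -0.1] w 0.0018 ff 0.0
move [0.0038 0.     0.0319] twist 0
move [0.0038 0.     0.0559] twist 0
```

Emit:
move_arm(motion=[0.003,0,0.02,0,0,0.003,0,0.032,0,0,0.003,0,0.038,0,0,0.003,0,0.042,0,0,0.003,0,0.046,0,0,0.003,0,0.05,0,0,0.003,0,0.053,0,0,0.003,0,0.055,0,0,0.003,0,0.055,0,0])

```text
clock: 14.15
ee_pos: [0.6117, 0.0074, 0.0674]
eef_rot: [0.999, 0.037, -0.0, -0.0]
wrist_force: [0.3, 0.8, 0.9]
gripper_width: 0.0006
finger_force: 0.1
```

Run:
```python
from h import *
st()
```

```text
t 14.15 [0.6117 0.0074 0.0674] yaw 4.22 F [0.3 0.8 0.9] w 0.0006 ff 0.1
```

Emit:
move_arm(motion=[0,0,0.001,0,0,0,0,0.002,0,0,0,0,0.003,0,0,0,0,0.003,0,0])

```text
clock: 14.55
ee_pos: [0.6127, 0.0075, 0.0672]
eef_rot: [0.999, 0.037, 0.001, 0.0]
wrist_force: [-4.1, -0.1, 13.7]
gripper_width: 0.0004
finger_force: 6.8
```

Emit:
move_arm(motion=[0,0,-0.06,0,0,0,0,-0.12,0,0,-0.05,0,-0.17,0,1,-0.1,0,-0.17,0,1,-0.13,0,-0.17,0,1,-0.13,0,-0.17,0,1,-0.13,0,-0.17,0,1,-0.13,0,-0.17,0,1,-0.13,0,-0.17,0,1])

```text
clock: 15.45
ee_pos: [0.5156, 0.0004, 0.1927]
eef_rot: [0.999, 0.037, 0.0, -0.0]
wrist_force: [0.2, 0.2, -0.6]
gripper_width: 0.0517
finger_force: 0.0
```

Run:
```python
from h import *
np.set_printoptions(precision=4,suppress=True)
st(); q=grab('wrist'); save(q,'w7.png'); 
for t in ('heel_top','bush_heel','bush_tongue','lip','catch_bar','handle','pointer'):
    for d in spotter.tip_of(q,t)[:1]: X=w(q,d['xyz']);print(t,round(d['conf'],2),X,pix(q,X))
cv2.imwrite('pics/c7.png',cv2.resize(q['image'][0:200,150:400,::-1],None,fx=3,fy=3,interpolation=cv2.INTER_CUBIC))
```

```text
t 15.45 [0.5156 0.0004 0.1927] yaw 4.21 F [ 0.2  0.2 -0.6] w 0.0517 ff 0.0
heel_top 0.71 [0.6204 0.0025 0.0454] [257.9137  78.7728]
bush_heel 0.88 [0.5941 0.0113 0.0471] [247.1234 106.1371]
bush_tongue 0.7 [ 0.5594 -0.0015  0.0444] [257.1376 141.4826]
lip 0.78 [0.5284 0.0038 0.0449] [249.9947 169.9791]
catch_bar 0.85 [0.6322 0.0097 0.0478] [251.4344  64.7928]
handle 0.77 [ 0.4855 -0.0038  0.0642] [254.174  214.1512]
pointer 0.41 [0.5784 0.0037 0.0346] [253.5133 122.0378]
```

View pics/c7.png

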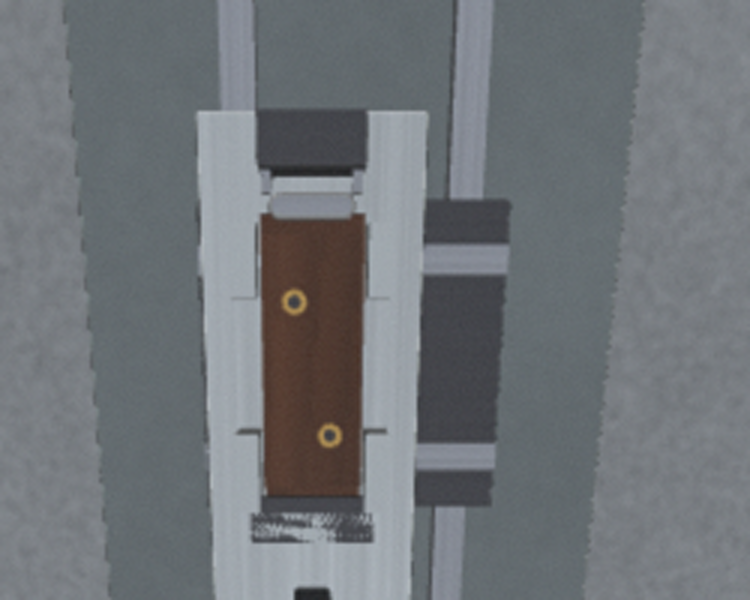

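The blank is seated flush: the roller at crop (311,205) sits over the heel, and the tongue is under the lip at (312,505). Next I'll measure the pointer tip and both bushes in one close wrist view.

Emit:
move_arm(motion=[0.05,0,0.05,0,1,0.099,0,0.097,0,1,0.099,0,0.097,0,1,0.099,0,0.097,0,1,0.099,0,0.097,0,1])

```text
clock: 16.35
ee_pos: [0.5885, 0.006, 0.121]
eef_rot: [0.999, 0.037, 0.0, -0.0]
wrist_force: [1.2, 0.9, 0.5]
gripper_width: 0.0921
finger_force: 0.0
```

Run:
```python
from h import *
np.set_printoptions(precision=4,suppress=True)
q=grab('wrist'); st(); save(q,'w8.png'); import pickle; pickle.dump({k:q[k] for k in('K','eye','attitude')},open('w8.pkl','wb'))
for t in ('bush_heel','bush_tongue','pointer'):
    for d in spotter.tip_of(q,t)[:1]: X=w(q,d['xyz']);print(t,round(d['conf'],2),X,pix(q,X))
print(sorted(bushes(q,(100,235,200,300)),key=lambda x:-x[0])[:3])
cv2.imwrite('pics/c8.png',cv2.resize(q['image'][0:200,170:370,::-1],None,fx=3,fy=3,interpolation=cv2.INTER_CUBIC))
```

```text
t 16.4 [0.5888 0.0058 0.1218] yaw 4.24 F [ 0.4 -0.1  0.6] w 0.0916 ff 0.0
bush_heel 0.81 [0.5958 0.0112 0.0465] [246.3015 196.7855]
bush_tongue 0.58 [0.559  0.0014 0.0446] [254.6744 236.5074]
pointer 0.91 [0.7217 0.0013 0.0696] [275.1531  16.0184]
[(np.int32(6060), array([253.5465, 170.7642])), (np.int32(229), array([223.8166, 107.8559])), (np.int32(58), array([246.5517, 193.    ]))]
```

View pics/c8.png

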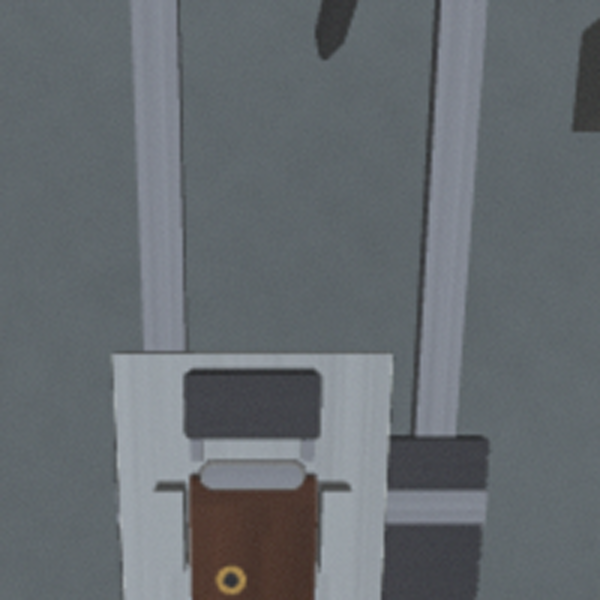

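The pointer tip is at crop (323,59), which is pixel (277.4, 19.4). The heel bush is at (246.6, 193).

Run:
```python
from h import *
import pickle
np.set_printoptions(precision=4,suppress=True)
q=pickle.load(open('w8.pkl','rb'))
P=ray(q,(277.4,19.4),.072); H=ray(q,(246.55,193.0),.048)
yw=np.radians(4.2); ex=np.array([np.cos(yw),np.sin(yw)]); ey=np.array([-ex[1],ex[0]])
T=H[:2]-.044*ex-.012*ey
print('P',P,'H',H,'T',T,'shiftH',P[:2]-H[:2],'shiftT',P[:2]-T)
print('in fixture axes', (P[:2]-H[:2])@ex,(P[:2]-H[:2])@ey,(P[:2]-T)@ex,(P[:2]-T)@ey)
hd=H[:2]-.12*ex-.006*ey; print('handle',hd)
go([hd[0],hd[1]+.001,.15],4.2); go([hd[0],hd[1]+.001,.058],4.2); st()
# cross-check with side/top
for n in('top','side'):
    p=grab(n)
    for t in('bush_heel','pointer'):
        for d in spotter.tip_of(p,t)[:4]: print(n,t,round(d['conf'],2),w(p,d['xyz']))
    print('proj tip',pix(p,P),'H',pix(p,H),'T',pix(p,[*T,.048]))
    cv2.imwrite('pics/%s9.png'%n,p['image'][:,:,::-1])
```

```text
P [ 0.7194 -0.0001  0.072 ] H [0.5996 0.0112 0.048 ] T [ 0.5566 -0.004 ] shiftH [ 0.1198 -0.0113] shiftT [0.1628 0.0039]
in fixture axes 0.1186193374702872 -0.020033490809539235 0.16261933747028723 -0.008033490809539237
handle [ 0.4804 -0.0036]
move [-0.1452 -0.0002 -0.0375] twist 0.0004
move [-0.1456 -0.0003  0.0852] twist 0.0004
t 16.55 [0.5891 0.0053 0.1222] yaw 4.21 F [-0.3  0.   0.6] w 0.0919 ff 0.0
top bush_heel 0.77 [ 0.4336 -0.3924  0.0139]
top bush_heel 0.67 [ 0.5044 -0.5558  0.0176]
top pointer 0.78 [0.7194 0.0001 0.071 ]
proj tip [221.4101 147.211 ] H [218.8246 183.6739] T [223.4016 196.3682]
side bush_heel 0.73 [ 0.4275 -0.3898  0.0077]
side bush_heel 0.63 [ 0.5055 -0.5576  0.0112]
side bush_heel 0.59 [0.5986 0.0145 0.0471]
side bush_heel 0.56 [ 0.7009 -0.3391 -0.0056]
side pointer 0.72 [0.7221 0.0005 0.068 ]
proj tip [214.7671 208.2479] H [248.0296 222.0136] T [261.5538 221.3041]
```

Emit:
move_arm(motion=[-0.06,0,0,0,1,-0.12,0,0,0,1,-0.1455,0,0,0,1,-0.1455,0,0.03,0,1,-0.1455,0,0.06,0,1,-0.1455,0,0.08,0,1,-0.1455,0,0.085,0,1,-0.1455,0,0.085,0,0,-0.1455,0,0.085,0,0,-0.1455,0,0.085,0,0,-0.1455,0,0.085,0,0,-0.1455,0,0.085,0,0])

```text
clock: 18.05
ee_pos: [0.4802, -0.0026, 0.0568]
eef_rot: [0.999, 0.037, 0.0, 0.0]
wrist_force: [0.2, 0.3, -0.3]
gripper_width: 0.0564
finger_force: 0.0
```

Emit:
move_arm(motion=[0,0,0,0,0,0,0,0,0,0,0,0,0,0,0,0,0,0,0,0,0,0,0,0,0,0,0,0,0,0])

```text
clock: 18.65
ee_pos: [0.4798, -0.0024, 0.0563]
eef_rot: [0.999, 0.037, -0.0, -0.0]
wrist_force: [-0.4, 0.7, 0.1]
gripper_width: 0.0137
finger_force: 30.0
```

Run:
```python
from h import *
np.set_printoptions(precision=4,suppress=True)
q=grab('wrist'); st(); save(q,'w9.png')
for t in ('bush_heel','bush_tongue'):
    for d in spotter.tip_of(q,t)[:1]: X=w(q,d['xyz']);print(t,round(d['conf'],2),X,pix(q,X))
b=bushes(q,(10,260,200,310)); print(sorted(b,key=lambda x:-x[0])[:6])
```

```text
t 18.7 [ 0.4799 -0.0024  0.0563] yaw 4.22 F [ 0.4 -0.2  0. ] w 0.0141 ff 30.0
bush_heel 0.73 [0.5977 0.009  0.0466] [245.3053  22.5599]
bush_tongue 0.66 [ 0.5551 -0.0009  0.0487] [258.7999 115.7502]
[(np.int32(11098), array([255.8771, 141.6429])), (np.int32(173), array([240.9769,  17.6243])), (np.int32(154), array([264.9805, 112.7792])), (np.int32(60), array([207. ,  11.5])), (np.int32(35), array([248.3143, 166.8571])), (np.int32(11), array([223.4545, 150.7273]))]
```

Run:
```python
from h import *
np.set_printoptions(precision=4,suppress=True)
q=grab('wrist'); H=ray(q,(240.98,17.6),.048); T=ray(q,(264.98,112.8),.048); v=H-T
print(H,T,np.linalg.norm(v),np.degrees(np.arctan2(v[1],v[0])-np.arctan2(12,44)))
s=r.get_state()['ee_pos']
go([s[0]+.1198,s[1]-.0113,s[2]]); go([s[0]+.1628,s[1]+.0039,s[2]])
```

```text
[0.5993 0.0111 0.048 ] [ 0.5568 -0.004   0.048 ] 0.04507225614147676 4.310795139438583
move [0.1582 0.0268 0.    ] twist 0
move [0.2169 0.0108 0.    ] twist 0
```

Emit:
move_arm(motion=[0.008,0.001,0,0,0,0.023,0.004,0,0,0,0.04,0.007,0,0,0,0.057,0.01,0,0,0,0.074,0.013,0,0,0,0.091,0.016,0,0,0,0.108,0.019,0,0,0,0.125,0.022,0,0,0,0.14,0.025,0,0,0,0.15,0.0265,0,0,0,0.156,0.0268,0,0,0,0.158,0.0268,0,0,0])

```text
clock: 20.05
ee_pos: [0.5983, -0.0118, 0.0563]
eef_rot: [0.999, 0.037, -0.001, -0.001]
wrist_force: [-4.8, 3.4, 6.6]
gripper_width: 0.014
finger_force: 30.0
```

Run:
```python
from h import *
np.set_printoptions(precision=4,suppress=True)
st()
q=grab('wrist'); save(q,'w10.png'); b=bushes(q,(5,130,200,310)); print(sorted(b,key=lambda x:-x[0])[:5])
st()
for n in('side','top'):
    p=grab(n); cv2.imwrite('pics/%s10.png'%n,p['image'][:,:,::-1])
    for t in('bush_heel','pointer'):
        for d in spotter.tip_of(p,t)[:4]:
            X=w(p,d['xyz'])
            if X[1]>-.1: print(n,t,round(d['conf'],2),X)
st()
a=cv2.imread('pics/w10.png')[0:190,170:340]; cv2.imwrite('pics/c10.png',cv2.resize(a,None,fx=3,fy=3,interpolation=cv2.INTER_CUBIC))
```

```text
t 20.05 [ 0.5983 -0.0118  0.0563] yaw 4.29 F [-4.8  3.4  6.6] w 0.014 ff 30.0
[(np.int32(2483), array([298.9368,  71.9569])), (np.int32(2169), array([209.4767,  75.6763])), (np.int32(200), array([240.915,  16.26 ])), (np.int32(154), array([265.1429, 112.987 ])), (np.int32(120), array([207. ,   8.5]))]
t 20.1 [ 0.5985 -0.0117  0.0563] yaw 4.29 F [-3.6  3.8  4.4] w 0.0139 ff 30.0
side bush_heel 0.47 [0.7176 0.0002 0.0481]
side pointer 0.63 [0.7213 0.0017 0.0651]
side pointer 0.29 [ 0.6522 -0.0064  0.043 ]
top bush_heel 0.36 [ 0.7219 -0.0003  0.0507]
top pointer 0.7 [ 0.7198 -0.0019  0.0687]
t 20.4 [ 0.5985 -0.012   0.0563] yaw 4.29 F [-3.   4.6  2.7] w 0.0137 ff 30.0
```

View pics/c10.png

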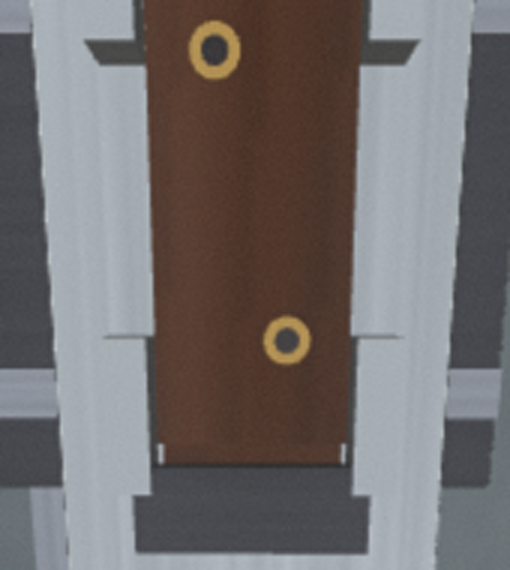

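Emit:
move_arm(motion=[0.0008,0.0014,0,0,0,0.0016,0.0028,0,0,0,0.0016,0.0028,0,0,0,0.0016,0.0028,0,0,0,0.0016,0.0028,0,0,0])

```text
clock: 20.9
ee_pos: [0.5997, -0.0142, 0.0563]
eef_rot: [0.999, 0.037, -0.001, -0.001]
wrist_force: [-3.9, 3.7, 5.4]
gripper_width: 0.0136
finger_force: 30.0
```

Emit:
move_arm(motion=[0,0,0,0,1,0,0,0,0,1,0,0,0,0,1,0,0,0,0,1,0,0,0,0,1,0,0,-0.04,0,1,0,0,-0.08,0,1,0,0,-0.11,0,1,0,0,-0.12,0,1,0,0,-0.12,0,1])

```text
clock: 21.9
ee_pos: [0.6017, -0.016, 0.1474]
eef_rot: [0.999, 0.037, 0.001, 0.0]
wrist_force: [0.0, 0.6, -0.4]
gripper_width: 0.0889
finger_force: 0.0
```

Run:
```python
from h import *
np.set_printoptions(precision=4,suppress=True)
q=grab('wrist'); st(); save(q,'w11.png'); import pickle; pickle.dump({k:q[k] for k in('K','eye','attitude')},open('w11.pkl','wb'))
for t in ('bush_heel','bush_tongue','pointer'):
    for d in spotter.tip_of(q,t)[:1]: X=w(q,d['xyz']);print(t,round(d['conf'],2),X,pix(q,X))
b=bushes(q,(5,190,200,310)); print(sorted(b,key=lambda x:-x[0])[:8])
cv2.imwrite('pics/c11.png',cv2.resize(q['image'][0:150,190:340,::-1],None,fx=4,fy=4,interpolation=cv2.INTER_CUBIC))
```

```text
t 21.95 [ 0.6007 -0.0161  0.1461] yaw 4.2 F [-0.2 -0.2 -0.3] w 0.0906 ff 0.0
bush_heel 0.86 [ 0.7165 -0.0022  0.0473] [245.0659  59.293 ]
bush_tongue 0.64 [ 0.679  -0.0114  0.0465] [253.0647 108.6964]
pointer 0.89 [0.7203 0.0041 0.0687] [235.8358  48.0539]
[(np.int32(9266), array([247.3177, 110.2404])), (np.int32(68), array([243.3382,  54.9559])), (np.int32(55), array([258.1455, 112.2909])), (np.int32(10), array([229. ,  36.5])), (np.int32(7), array([271., 134.])), (np.int32(6), array([229. ,  47.5]))]
```

View pics/c11.png

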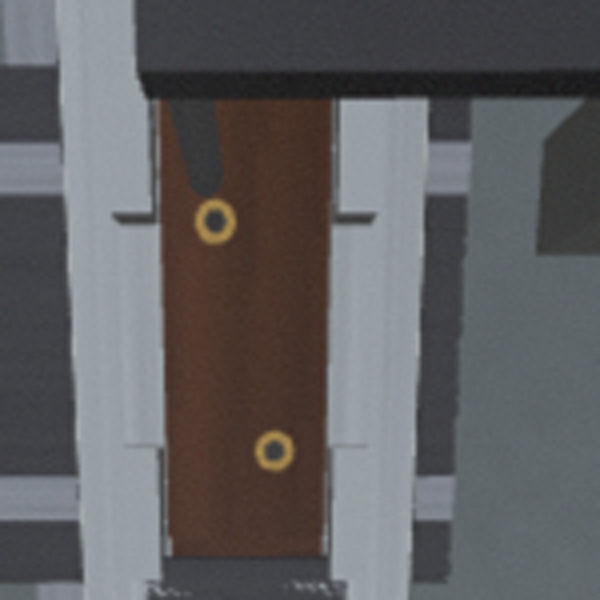

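The tip is at crop (207,196) and the heel bush at (215,221). I'll work out the remaining offset.

Run:
```python
from h import *
import pickle
np.set_printoptions(precision=4,suppress=True)
q=pickle.load(open('w11.pkl','rb')); st()
P=ray(q,(190+207.5/4-.5,196/4-.5),.072); H=ray(q,(190+215.5/4-.5,221.5/4-.5),.048); T=ray(q,(190+274.5/4-.5,451/4-.5),.048)
yw=np.radians(4.25); ex=np.array([np.cos(yw),np.sin(yw)]); ey=np.array([-ex[1],ex[0]])
print(P,H,T,np.linalg.norm(H-T)); d=P[:2]-H[:2]; print('H->P fixture x,y',d@ex,d@ey)
d=P[:2]-T[:2]; print('T->P',d@ex,d@ey)
```

```text
t 22.1 [ 0.5998 -0.016   0.1448] yaw 4.2 F [-0.2 -1.2  0.1] w 0.0915 ff 0.0
[ 0.7198 -0.      0.072 ] [ 0.7195 -0.0007  0.048 ] [ 0.6765 -0.0158  0.048 ] 0.045595337567539376
H->P fixture x,y 0.000295410843161083 0.0005979688332897132
T->P 0.044300759563503544 0.012533801099994944
```

The heel bush is within about 0.7 mm of the point under the tip, and it has stood there for over a second. I'll grip the handle again.

Emit:
move_arm(motion=[0,-0.0024,0.04,0,1,0,-0.0024,0.08,0,1,0,-0.0024,0.11,0,1,0,-0.0024,0.118,0,1,0,-0.0024,0.118,0,0,0,-0.0024,0.118,0,0,0,-0.0024,0.118,0,0,0,-0.0024,0.118,0,0,0,-0.0024,0.118,0,0,0,-0.0024,0.118,0,0,0,-0.0024,0.118,0,0,0,-0.0024,0.118,0,0])

```text
clock: 23.3
ee_pos: [0.6008, -0.0141, 0.058]
eef_rot: [0.999, 0.037, 0.0, 0.0]
wrist_force: [-0.0, 0.1, -0.3]
gripper_width: 0.0325
finger_force: 0.0
```

Emit:
move_arm(motion=[0,0,0,0,0,0,0,0,0,0,0,0,0,0,0,0,0,0,0,0,0,0,0,0,0,0,0,0,0,0,0,0,0,0,0,0,0,0,0,0])

```text
clock: 24.1
ee_pos: [0.6007, -0.014, 0.0578]
eef_rot: [0.999, 0.037, -0.0, 0.0]
wrist_force: [1.0, -0.1, -1.3]
gripper_width: 0.0139
finger_force: 30.0
```

Run:
```python
from h import *
np.set_printoptions(precision=4,suppress=True)
st(); s=r.get_state()['ee_pos']; yw=np.radians(4.25); ex=np.array([np.cos(yw),np.sin(yw)]); ey=np.array([-ex[1],ex[0]])
t=s[:2]+.0443*ex+.0123*ey; print(t); go([*t,s[2]])
```

```text
t 24.1 [ 0.6007 -0.014   0.0578] yaw 4.21 F [ 1.  -0.1 -1.3] w 0.0139 ff 30.0
[0.6439 0.0015]
move [ 0.0591 -0.0164 -0.    ] twist 0
```

Emit:
move_arm(motion=[0.005,-0.001,0,0,0,0.013,-0.003,0,0,0,0.022,-0.006,0,0,0,0.031,-0.009,0,0,0,0.04,-0.012,0,0,0,0.049,-0.015,0,0,0,0.056,-0.017,0,0,0,0.06,-0.018,0,0,0,0.0605,-0.018,0,0,0,0.0605,-0.018,0,0,0])

```text
clock: 25.1
ee_pos: [0.6444, 0.0007, 0.0578]
eef_rot: [0.999, 0.036, -0.001, 0.001]
wrist_force: [-3.6, -4.0, 2.6]
gripper_width: 0.0139
finger_force: 30.0
```

Run:
```python
from h import *
st(); go([.6439,.0015,.058])
```

```text
t 25.1 [0.6444 0.0007 0.0578] yaw 4.14 F [-3.6 -4.   2.6] w 0.0139 ff 30.0
move [-0.0006 -0.0011 -0.0002] twist 0
```

Emit:
move_arm(motion=[0,-0.001,0,0,0,0,-0.0011,0,0,0,0,-0.0011,0,0,0,0,-0.0011,0,0,1,0,-0.0011,0,0,1,0,-0.0011,0,0,1,0,-0.0011,0,0,1,0,-0.0011,0,0,1,0,-0.0011,-0.03,0,1,0,-0.0011,-0.06,0,1,-0.04,-0.0011,-0.09,0,1,-0.06,-0.0011,-0.1,0,1])

```text
clock: 26.3
ee_pos: [0.5998, 0.0009, 0.1349]
eef_rot: [0.999, 0.037, 0.001, 0.0]
wrist_force: [0.2, 1.0, -0.7]
gripper_width: 0.0811
finger_force: 0.0
```

Emit:
move_arm(motion=[0,0,0,0,1,0,0,0,0,1,0,0,0,0,1])

```text
clock: 26.6
ee_pos: [0.6006, 0.0003, 0.1324]
eef_rot: [0.999, 0.037, 0.0, -0.0]
wrist_force: [0.3, 0.9, 0.2]
gripper_width: 0.0916
finger_force: 0.0
```

Run:
```python
from h import *
np.set_printoptions(precision=4,suppress=True)
q=grab('wrist'); st(); save(q,'w12.png'); import pickle; pickle.dump({k:q[k] for k in('K','eye','attitude')},open('w12.pkl','wb'))
b=bushes(q,(5,190,200,310)); print(sorted(b,key=lambda x:-x[0])[:5])
cv2.imwrite('pics/c12.png',cv2.resize(q['image'][0:150,180:340,::-1],None,fx=4,fy=4,interpolation=cv2.INTER_CUBIC))
```

```text
t 26.65 [0.6005 0.0004 0.1322] yaw 4.2 F [ 0.9 -0.4  0.7] w 0.0918 ff 0.0
[(np.int32(10701), array([258.0879, 101.2195])), (np.int32(75), array([252.3867,  95.2   ])), (np.int32(71), array([264.3944,  50.2254])), (np.int32(6), array([234. ,  79.5]))]
```

View pics/c12.png

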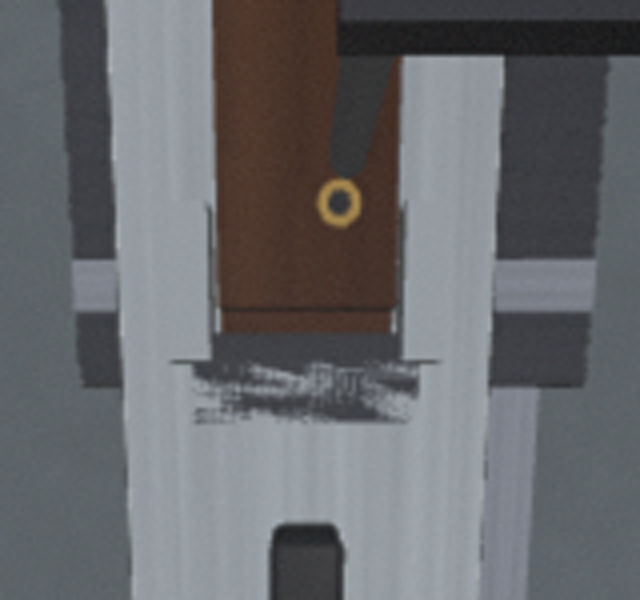

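The tip is at crop (344,180) and the tongue bush at (339,203). I'll compute the offset.

Run:
```python
from h import *
import pickle
np.set_printoptions(precision=4,suppress=True)
q=pickle.load(open('w12.pkl','rb')); st()
yw=np.radians(4.25); ex=np.array([np.cos(yw),np.sin(yw)]); ey=np.array([-ex[1],ex[0]])
T=ray(q,(180+339.5/4-.5,203/4-.5),.048)
for v in (176,180):
    P=ray(q,(180+344.5/4-.5,v/4-.5),.072); d=P[:2]-T[:2]; print(P,T,'T->P',d@ex,d@ey)
```

```text
t 26.65 [0.6005 0.0004 0.1322] yaw 4.2 F [ 0.9 -0.4  0.7] w 0.0918 ff 0.0
[ 0.72   -0.0003  0.072 ] [ 0.7201 -0.0004  0.048 ] T->P -9.209483159939197e-05 0.00010472026833285057
[ 0.7194 -0.0003  0.072 ] [ 0.7201 -0.0004  0.048 ] T->P -0.0006836663801631931 9.726228641917621e-05
```

The tongue bush is within 0.7 mm of the point under the tip, and the gripper is clear of everything, so I'm handing in.

Run:
```python
from h import *
print(workorder.hand_in())
```

```text
the job is handed in; nothing more can be done
None
```

The job is handed in at about 27 s: the blank is seated flush in the nest and let go; the bush near the rounded end stood under the pointer for over a second, and the tongue bush now stays there, each within about 0.7 mm by camera.

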